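# Stack two board carriers on the sloping rack

### The job

Put the orange and the blue board carrier away on the sloping rack: the orange one flat on the rack's deck, near the middle, with one short end against the green stop along the low edge, and the blue one squarely on top of it, lying the same way, also with its short end against the stop. Both keep their boards facing up; leave the black carrier where it lies.

Things in the scene. Friction and masses are not known exactly. Their poses are not given: they have to be found in the camera images.
- orange_carrier_center (a point): board carrier: flat orange plastic frame, 96 mm long (own x), 50 wide (own y), 16 thick (own z), flat rim and underside, green circuit board sunk in its pocket; about 0.12 kg. This point is its centre, half-way up (8 mm over the desk at the start, where it lies flat, board up, long axis within 0.3 rad of straight ahead). Grip across the width; either end may lead. Goes on the rack first, underneath.
- blue_carrier_center (a point): board carrier: flat blue plastic frame, 96 mm long (own x), 50 wide (own y), 16 thick (own z), flat rim and underside, green circuit board sunk in its pocket; about 0.12 kg. This point is its centre, half-way up (8 mm over the desk at the start, where it lies flat, board up, long axis within 0.3 rad of straight ahead). Grip across the width; either end may lead. Goes on top of the orange one.
- black_carrier_center (a point): board carrier: flat black plastic frame, 96 mm long (own x), 50 wide (own y), 16 thick (own z), flat rim and underside, green circuit board sunk in its pocket; about 0.12 kg. This point is its centre, half-way up (8 mm over the desk at the start, where it lies flat, board up, long axis within 0.3 rad of straight ahead). Grip across the width; either end may lead. Not wanted: to be left alone.
- rack_deck: deck of a fixed sloping rack: plain grey metal sheet 150 mm wide, 140 long, on a dark tube stand, no side walls, rising 20 degrees away from the robot; green stop plate along its low edge, nearest the robot. Origin on the deck at the middle of the stop's foot, 30 mm over the desk; own x up the slope (stop's face at x = 0), y across the deck, z square out of it. The stop is 4 mm thick, 38 high.
- rack_seat (a point): point on the deck surface 48 mm up the slope from the stop's face, on the deck's middle line; axes as the deck's. A carrier resting against the stop has its centre 8 mm square out from here, a second one on top of it 24 mm. Carriers do not slide down by themselves: set them against the stop or push them gently down the slope until they touch it. Keep the hand on the robot's side of the monitor that hangs over the back.

How it is judged:
By the outcome, as a careful person would: the job done as asked, in the order asked, and still so for the second after the job is handed in, with the robot touching nothing.
It also fails if it takes over 64 s, if anything falls off the work surface, if the arm or the gripper's body presses on something with over 40 N, if the wrist force passes 120 N, or if a joint passes its speed limit or range.

### The arm

A 7-joint arm with a two-finger parallel gripper is mounted at the origin on a cart in front of the work surface, level with it; the furniture and walls round the work are solid. World frame = base frame: x ahead of the robot, y to its left, z up, the work surface at z = 0. Lengths are in m, angles in rad, forces in N, time in s.
With the tool pointing down it reaches from about 0.4 to 0.9 m from the base axis. Payload 5.5 kg.
Tool frame: the origin (TCP) lies at the very end of the fingers, on their centre line; the grasp point (between the pads) lies 19 mm behind it; z points along the fingers, y is the line along which they close (so a half turn about z gives the same grasp; the last joint's range is limited). The gripper opens to 92 mm and grips with 3 to 60 N. Pads are 19 mm wide; open, the fingers measure 130 mm over their backs; the gripper's body (75 mm by 190 mm) begins 47 mm behind the grasp point.
Start: joints at [-0.85, 0.501, -0.427, 1.55, 0.221, 1.138, -0.21], TCP at [0.287, 0.583, 0.227] pointing down, gripper open.
Joint ranges: [-2.88, 2.88], [-0.31, 2.03], [-1.54, 1.56], [0.2, 2.42], [-1.41, 4.55], [0.19, 2.02], [-2.57, 2.57]. Speed limits (rad/s): [2.57, 2.57, 3.14, 3.14, 3.14, 3.14, 3.14].

### API

Orientations are given as a unit quaternion [w, x, y, z].
In Python, from rig import arm gives the robot as it stands.
- The arm moves only by the tool apply_moves, never from a script. Its argument "commands" is a list of rows, each a list of 3 entries, a list of its own where there are three numbers: the shift along the tool's x, y, z normalised to -1 to 1, where 1 is 300 mm, then the turn, a rotation vector about the tool's x, y, z normalised to -1 to 1, where 1 is 60 degrees, then the closure, from 0 (fully open) to 1 (shut). In form: [[[x, y, z], [rx, ry, rz], grip], ...]. A call has 1 to 10 rows; each row is the pose to reach, as a shift and turn from the pose commanded when the call began, along the tool's axes at that moment; what a row does not reach only later rows make up. A row lasts 1/8 s, in which the tool goes at most 62.5 mm and 10.7 degrees, less where a joint would pass 70% of its speed; a pose out of reach is approached as far as the arm can. A call with a number of a shift or a turn outside -1 to 1 is refused whole. A call with a gripper value outside its range is refused whole. The fingers move at their own pace and stop on an object; "squeeze" is the grip in N (left out, the last holds). Time passes only in rows, so rows that repeat a pose let the fingers close. It gives the time, the measured TCP pose, the force, the opening and the grip force at its end, in the units of the state.
- arm.state(): the state, without advancing time (a new reading comes with each control period).
- arm.snapshot(name): name is "side" or "top"; returns (picture, depth): 400x640x3 uint8, red, green, blue; 400x640 float32, m along the optical axis (not along the pixel's ray), 0 where there is no reading.
- arm.get_calibration(name): a dict with "mtx" (3x3 intrinsics, pixels), "R" (3x3) and "t" (3): a world point X has camera coordinates R X + t. Camera axes: x right, y down, z forward; pixel columns grow to the right and rows downward; lengths in m; the calibration is good to about 2 mm. A picture is of the moment at which its call begins. get_calibration takes no time and is no camera call.
- arm.job_done(): hands the job in; it is judged then, once.
The state is a dict: "time_s": time; "q": joint angles; "joint_vel": joint speeds; "joint_torque": joint torques, N m; "tcp_pos": TCP position; "orientation": TCP orientation; "ft_force": force on the tool from outside, world axes, zero at the start; "wrist_torque": the same for the moment, N m; "gripper_width": opening from 0.0 (shut) to 1.0 (fully open); "finger_force": force on a finger pad.
Only numpy, scipy, OpenCV 4.12 (cv2) and the standard library are available. Lean on these libraries where they do the work, as an engineer would, in place of code of your own. Each camera call takes 0.05 s, during which the arm holds its last target. There are 200 camera calls.

## Working session

There is one attempt and no reset: what is moved stays moved. The work goes in short steps, Python scripts to look and compute and a tool call to move; the robot and the scene stay as the last step left them, time stands still between calls to the robot, and variables do not carry over. Pictures are saved under pics/ and viewed, at most 10 in all, crops included, and the job is handed in when it is done.

Besides the shell and the picture viewer there is one more tool, called after "Emit:" as name(argument=value, ...) on one line, values as JSON. apply_moves: Moves the arm, as the interface text tells. Scaled input: -1 to 1 covers 300 mm each way for a shift and 60 degrees each way for a turn. Its arguments: {"type":"object","properties":{"commands":{"type":"array","items":{"type":"array"}},"squeeze":{"type":"number"}},"required":["commands"]}

```bash
mkdir -p pics; ls; python3 - <<'E'
from rig import arm
import cv2,numpy as np
s=arm.state();print(s['time_s'],s['tcp_pos'],s['orientation'],s['gripper_width'])
for n in("top","side"):
    p,d=arm.snapshot(n);np.savez(f'{n}0.npz',p=p,d=d)
    cv2.imwrite(f'pics/{n}0.png',p[...,::-1])
    c=arm.get_calibration(n);print(n,c)
E
```

```text
pics
0.0 [0.28702482 0.58240494 0.22567692] [-2.35753199e-04  2.26865588e-01  9.73925601e-01 -9.34222433e-04] 0.9976811116003713
top {'mtx': array([[435.8364008,   0.       , 321.626513 ],
       [  0.       , 435.8364008, 193.8004842],
       [  0.       ,   0.       ,   1.       ]]), 'R': array([[-3.29074120e-06, -9.99979898e-01,  6.34058040e-03],
       [-9.84374740e-01, -1.11324983e-03, -1.76082741e-01],
       [ 1.76086261e-01, -6.24208663e-03, -9.84354949e-01]]), 't': array([0.09822254, 0.48971545, 0.99667477])}
side {'mtx': array([[381.71420473,   0.        , 321.94416703],
       [  0.        , 381.71420473, 199.79917108],
       [  0.        ,   0.        ,   1.        ]]), 'R': array([[-0.99982619, -0.00899128,  0.01633244],
       [-0.01847475,  0.59551618, -0.80313085],
       [-0.00250506, -0.80329299, -0.59557879]]), 't': array([ 0.50657106, -0.00671605,  0.96877841])}
```

View pics/top0.png

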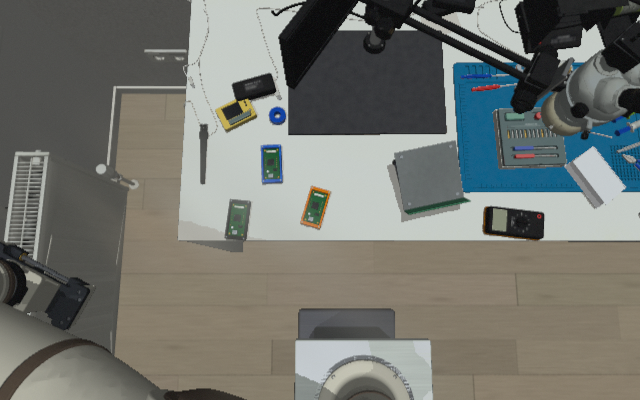

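View pics/side0.png

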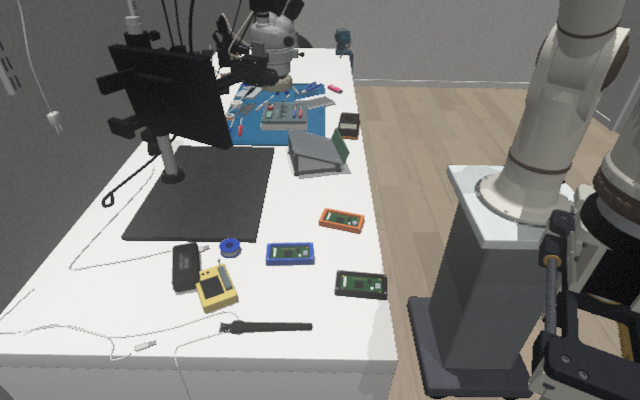

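The top view shows orange at about (316,208), blue (272,164), black (238,218) and the rack deck (428,180) with its stop along (405–468, 200–217). The side view agrees: orange (342,220), blue (290,254), rack (318,150).

```bash
cat > util.py <<'E'
import numpy as np,cv2
from rig import arm
from scipy.spatial.transform import Rotation as Ro
def cal(n):
    c=arm.get_calibration(n);return c['mtx'],c['R'],c['t']
def cloud(n,d):
    K,R,t=cal(n);v,u=np.mgrid[:400,:640]
    c=np.stack([(u-K[0,2])/K[0,0]*d,(v-K[1,2])/K[1,1]*d,d],-1)
    return (c-t)@R
def onplane(n,uv,z):
    K,R,t=cal(n);r=np.c_[(uv-K[[0,1],[2,2]])/K[0,0],np.ones(len(uv))]@R;o=-R.T@t
    return o+r*((z-o[2])/r[:,2])[:,None]
def carriers(n,p):
    h=cv2.cvtColor(p,cv2.COLOR_RGB2HSV)
    out={}
    for k,lo,hi in(('orange',(5,130,90),(20,255,255)),('blue',(108,130,60),(125,255,255))):
        m=cv2.inRange(h,lo,hi)
        cs,_=cv2.findContours(m,cv2.RETR_EXTERNAL,cv2.CHAIN_APPROX_NONE)
        out[k]=[c[:,0,:].astype(float) for c in sorted(cs,key=cv2.contourArea)[::-1][:3] if cv2.contourArea(c)>150]
    return out
def axes(rect): # long-axis angle from minAreaRect box
    b=cv2.boxPoints(rect);e=b[1]-b[0];f=b[2]-b[1]
    l=e if np.hypot(*e)>np.hypot(*f) else f
    a=np.arctan2(l[1],l[0]);return (a+np.pi/2)%np.pi-np.pi/2
E
python3 - <<'E'
from util import *
for n in('top','side'):
    z=np.load(n+'0.npz');p,d=z['p'],z['d']
    K,R,t=cal(n);print(n,'cam',-R.T@t)
    for k,cs in carriers(n,p).items():
        for c in cs:
            w=onplane(n,c,.016)[:,:2].astype(np.float32);r=cv2.minAreaRect(w)
            print(k,c.mean(0).round(),np.round(r[0],4),np.round(r[1],4),'ang',round(float(axes(r)),3))
    P=cloud(n,d)
    box=(slice(150,200),slice(402,456)) if n=='top' else (slice(142,165),slice(298,335))
    Q=P[box].reshape(-1,3);
    for _ in range(3):
        c=Q.mean(0);nn=np.linalg.svd(Q-c,full_matrices=False)[2][2];nn*=np.sign(nn[2]);e=(Q-c)@nn;Q=Q[abs(e)<.004]
    print('plane',c,nn,'tilt',np.degrees(np.arccos(nn[2])),'rms',e.std(),'yaw',np.arctan2(-nn[1],-nn[0]))
    if n=='top': yaw=0
    m=(abs((P-c)@nn)<.004)&(d>0)&(np.linalg.norm(P-c,axis=-1)<.13)
    nl,lab,st,_=cv2.connectedComponentsWithStats(m.astype(np.uint8));i=1+st[1:,4].argmax();pts=P[lab==i]
    y=np.cross(nn,[1,0,0]);y/=np.linalg.norm(y);x=np.cross(y,nn)
    r=cv2.minAreaRect(np.c_[(pts-c)@x,(pts-c)@y].astype(np.float32))
    b=cv2.boxPoints(r);print('deck',r, 'corners\n',(c+b[:,:1]*x+b[:,1:]*y).round(4))
    h=cv2.cvtColor(p,cv2.COLOR_RGB2HSV);g=cv2.inRange(h,(45,90,30),(90,255,255))>0
    g&=(np.linalg.norm(P-c,axis=-1)<.15)&(d>0);G=P[g]
    print('stop',g.sum(),G.min(0),G.max(0));hh=(G-c)@nn;print('height',np.percentile(hh,[2,25,50,75,98]))
    np.save(n+'_stop.npy',G)
E
```

```text
top cam [0.30656311 0.10498707 1.06668939]
blue [277. 115.] [0.6965 0.2115] [0.0428 0.0392] ang 0.321
plane [ 0.53444596 -0.15903169  0.05364302] [-0.47340278 -0.07536624  0.87761594] tilt 28.643900288482268 rms 0.0016367629867835877 yaw 0.15787621129901214
deck ((0.0032737255096435547, 0.001672402024269104), (0.07623926550149918, 0.15948688983917236), 5.050071716308594) corners
 [[ 0.4977 -0.0799  0.0406]
 [ 0.5101 -0.2387  0.0336]
 [ 0.577  -0.2351  0.07  ]
 [ 0.5646 -0.0763  0.077 ]]
stop 252 [ 0.44049317 -0.24211218  0.03861797] [ 0.47983972 -0.10130752  0.06993601]
height [0.02237524 0.03155311 0.04189471 0.04723601 0.05139092]
side cam [0.50878579 0.78676714 0.56331646]
blue [229. 245.] [0.6972 0.2096] [0.0366 0.0402] ang -1.387
plane [ 0.52368184 -0.110353    0.05405505] [-0.28860292 -0.1174047   0.95022339] tilt 18.15383692857707 rms 0.0008312545731314198 yaw 0.38635773842020965
deck ((0.008513160049915314, -0.0418379083275795), (0.1440161168575287, 0.14238911867141724), 15.424638748168945) corners
 [[ 0.4472 -0.0999  0.0321]
 [ 0.4835 -0.2375  0.0261]
 [ 0.6164 -0.2044  0.0706]
 [ 0.5802 -0.0668  0.0766]]Traceback (most recent call last):
  File "<stdin>", line 23, in <module>
    return umr_minimum(a, axis, None, out, keepdims, initial, where)
ValueError: zero-size array to reduction operation minimum which has no identity
```

```bash
python3 - <<'E'
from util import *
t=np.load('top0.npz')['p'];s=np.load('side0.npz')['p']
a=cv2.resize(t[132:232,380:480],(400,400),interpolation=cv2.INTER_CUBIC)
b=cv2.resize(s[115:190,275:375],(400,300),interpolation=cv2.INTER_CUBIC)
c=cv2.resize(t[140:240,245:345],(400,400),interpolation=cv2.INTER_CUBIC)
im=np.zeros((600,800,3),np.uint8);im[:400,:400]=a;im[:300,400:]=b
im[300:600,400:]=cv2.resize(s[200:275,260:370],(400,300));im[400:,:200]=cv2.resize(t[190:230,296:336],(200,200));im[400:,200:400]=cv2.resize(t[142:187,250:295],(200,200))
cv2.imwrite('pics/zoom.png',im[...,::-1])
h=cv2.cvtColor(t,cv2.COLOR_RGB2HSV);print(h[190:226:4,318],h[164,255:290:3]);
h=cv2.cvtColor(s,cv2.COLOR_RGB2HSV);print(h[205:235:3,342],h[240:268:3,290])
E
```

```text
[[ 15 224 172]
 [ 54  19 184]
 [ 71 146  94]
 [ 70 128  80]
 [ 71  75  68]
 [ 68 120  98]
 [ 68  30  69]
 [ 69 105 102]
 [ 34  98 120]] [[ 60   6 202]
 [ 70   8 202]
 [110 106 173]
 [ 69 106  91]
 [ 71  54  66]
 [105   9  60]
 [120   8  68]
 [ 46  89 114]
 [100 143  84]
 [ 30   9 174]
 [ 70   8 204]
 [ 70   8 204]]
[[ 15   4 237]
 [ 15   4 237]
 [ 10  92 228]
 [ 15  92 117]
 [ 56  53  96]
 [ 10  10  75]
 [ 50  53  97]
 [  9 118 140]
 [ 10 114 137]
 [ 23   4 238]] [[ 20   3 237]
 [112 118 205]
 [106  68 101]
 [ 60  62 107]
 [ 30   3  77]
 [165   7  76]
 [111 142 185]
 [113  94 122]
 [111  82 128]
 [ 30   3 237]]
```

View pics/zoom.png

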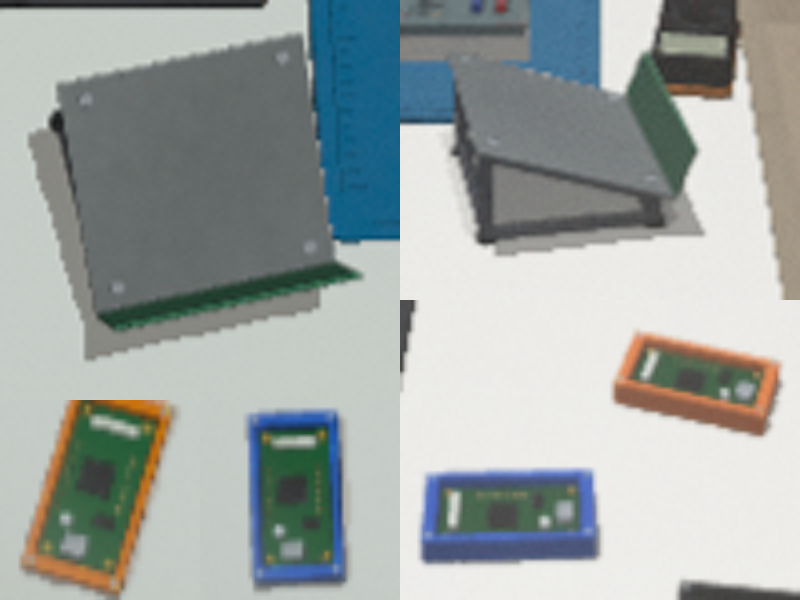

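The zoom shows deck corners (top crop) at (57,85), (300,35), with the stop's foot from (98,315) to (333,262). The carriers are clean silhouettes, so I fit the models to both views.

```bash
cat >> util.py <<'E'
from scipy.optimize import least_squares,minimize
def proj(n,X):
    K,R,t=cal(n);c=np.atleast_2d(X)@R.T+t;return (c[:,:2]/c[:,2:])*K[0,0]+K[[0,1],[2,2]]
BOX=np.array([[a,b,c] for a in(-.048,.048) for b in(-.025,.025) for c in(-.008,.008)])
def mask(p,uv,r=30,thr=55):
    h=cv2.cvtColor(p,cv2.COLOR_RGB2HSV)
    m=(h[...,1]>thr)|(h[...,2]<110);k=np.zeros_like(m);u,v=map(int,uv);k[v-r:v+r,u-r:u+r]=1
    m=(m&k).astype(np.uint8);_,lab,st,_=cv2.connectedComponentsWithStats(m)
    i=1+st[1:,4].argmax();pts=np.argwhere(lab==i)[:,::-1].astype(np.int32)
    return cv2.fillConvexPoly(np.zeros(m.shape,np.uint8),cv2.convexHull(pts),1)
def fit(masks,x0,pose):  # pose(x)->(R,t)
    S=4;big={n:cv2.resize(m,None,fx=S,fy=S,interpolation=cv2.INTER_NEAREST) for n,m in masks.items()}
    def cost(x):
        R,t=pose(x);s=0
        for n,b in big.items():
            q=cv2.convexHull(((proj(n,BOX@R.T+t)+.5)*S*16).astype(np.int32))
            f=cv2.fillConvexPoly(np.zeros(b.shape,np.uint8),q,1,shift=4)
            s+=1-(f&b).sum()/(f|b).sum()
        return s
    x0=np.array(x0,float);sim=np.vstack([x0]+[x0+np.eye(len(x0))[i]*[.01,.01,.15][i] for i in range(len(x0))])
    r=minimize(cost,x0,method='Nelder-Mead',options=dict(initial_simplex=sim,xatol=1e-5,fatol=1e-5));return r.x,r.fun
flat=lambda x:(Ro.from_euler('z',x[2]).as_matrix(),np.array([x[0],x[1],.008]))
E
python3 - <<'E'
from util import *
P={n:np.load(n+'0.npz')['p'] for n in('top','side')}
for k,ut,us in(('orange',(316,208),(342,220)),('blue',(272,164),(290,254)),('black',(238,218),(361,285))):
    M={'top':mask(P['top'],ut,24),'side':mask(P['side'],us,30)}
    x0=list(onplane('top',np.array([ut],float),.016)[0][:2])+[0]
    for sub in(['top'],['side'],['top','side']):
        x,f=fit({n:M[n] for n in sub},x0,flat);print(k,sub,x.round(4),round(f/len(sub),3))
T=np.array([[57,85],[300,35],[98,315],[333,262]])/4-.375+[380,132];LT=np.array([[.14,.075,0],[.14,-.075,0],[0,.075,0],[0,-.075,0]])
S=np.array([[78,155],[52,55],[280,193],[296,152],[245,53]])/4-.375+[275,115];LS=np.array([[.14,.075,0],[.14,-.075,0],[0,.075,0],[-.002,.075,.038],[-.002,-.075,.038]])
def dp(x):
    return Ro.from_euler('zy',[x[2],-np.radians(20)]).as_matrix(),np.array([x[0],x[1],.03])
for sub in([('top',LT,T)],[('side',LS,S)],[('top',LT,T),('side',LS,S)]):
    def res(x):
        R,t=dp(x);return np.concatenate([(proj(n,L@R.T+t)-uv).ravel() for n,L,uv in sub])
    r=least_squares(res,[.45,-.16,.2]);print('rack',r.x.round(4),r.fun.reshape(-1,2).round(1).tolist())
E
```

```text
orange ['top'] [ 0.4637  0.1147 -0.2826] 0.052
orange ['side'] [ 0.4615  0.1132 -0.289 ] 0.039
orange ['top', 'side'] [ 0.4624  0.114  -0.2707] 0.061
blue ['top'] [0.5731 0.2239 0.0617] 0.039
blue ['side'] [0.5706 0.2221 0.0257] 0.031
blue ['top', 'side'] [0.5718 0.2237 0.0661] 0.055
black ['top'] [ 0.4295  0.3053 -0.1382] 0.21
black ['side'] [ 0.431   0.3034 -0.0879] 0.049
black ['top', 'side'] [ 0.4306  0.3037 -0.1043] 0.133
rack [ 0.4681 -0.1716  0.2091] [[-1.2, 0.4], [0.8, -0.3], [-1.1, -0.4], [1.5, 0.3]]
rack [ 0.4658 -0.1734  0.2178] [[0.3, 1.2], [-0.5, -3.0], [-1.5, 2.1], [0.7, 1.0], [0.9, -2.5]]
rack [ 0.4669 -0.172   0.2129] [[-1.2, 1.0], [0.8, 0.1], [-0.9, 0.2], [1.7, 0.6], [-0.3, 1.3], [-0.8, -2.9], [-2.0, 2.3], [0.2, 1.3], [0.7, -2.3]]
```

```bash
cat >> util.py <<'E'
RK=np.array([.467,-.172,.03]);RY=.211
DR=Ro.from_euler('zy',[RY,-np.radians(20)]).as_matrix()
def down(a): # tool x along world angle a (deg), z down
    a=np.radians(a);x=np.array([np.cos(a),np.sin(a),0]);z=np.array([0,0,-1]);return np.c_[x,np.cross(z,x),z]
TD=np.c_[-DR[:,0],DR[:,1],-DR[:,2]]   # tool on the deck, tool x down the slope
def deck(x,y,z): return RK+DR@[x,y,z]
def cur():
    s=arm.state();w,x,y,z=s['orientation'];return np.array(s['tcp_pos']),Ro.from_quat([x,y,z,w]).as_matrix(),s
def plan(p,R,lab='',start=None):
    p0,R0,s=cur()
    if start: p0,R0=start
    print(lab,'shift',(R0.T@(np.asarray(p)-p0)/.3).round(4),'turn',(Ro.from_matrix(R0.T@R).as_rotvec()/np.radians(60)).round(4))
E
python3 - <<'E'
from util import *
A=down(180-15.8)
plan([.375,.35,.22],A,'mid');plan([.4625,.114,.12],A,'above')
plan([.4625,.114,.12],A,'second call',([.375,.35,.22],A))
plan([.4625,.114,.005],A,'down',([.4625,.114,.12],A))
E
```

```text
mid shift [-0.6054 -0.5656  0.0202] turn [-0.0017 -0.0002 -0.1738]
above shift [-1.2147 -1.1418  0.3546] turn [-0.0017 -0.0002 -0.1738]
second call shift [-0.4948 -0.6775  0.3333] turn [0. 0. 0.]
down shift [0.     0.     0.3833] turn [0. 0. 0.]
```

Emit:
apply_moves(commands=[[[-0.605,-0.566,0.02],[0,0,-0.174],0],[[-0.605,-0.566,0.02],[0,0,-0.174],0],[[-0.605,-0.566,0.02],[0,0,-0.174],0],[[-0.605,-0.566,0.02],[0,0,-0.174],0],[[-0.605,-0.566,0.02],[0,0,-0.174],0]], squeeze=25)

```text
time_s: 0.72
tcp_pos: [0.3777, 0.3444, 0.22]
orientation: [0.0, 0.142, 0.99, -0.002]
ft_force: [-0.5, -0.2, 0.5]
gripper_width: 0.995
finger_force: 0.0
```

Emit:
apply_moves(commands=[[[-0.495,-0.678,0.32],[0,0,0],0],[[-0.495,-0.678,0.32],[0,0,0],0],[[-0.495,-0.678,0.32],[0,0,0],0],[[-0.495,-0.678,0.32],[0,0,0],0],[[-0.495,-0.678,0.32],[0,0,0],0],[[-0.495,-0.678,0.32],[0,0,0],0],[[-0.495,-0.678,0.32],[0,0,0],0]])

```text
time_s: 1.6
tcp_pos: [0.4625, 0.1171, 0.1252]
orientation: [0.0, 0.136, 0.991, 0.001]
ft_force: [0.6, -0.2, 0.2]
gripper_width: 0.998
finger_force: 0.0
```

```bash
python3 - <<'E'
from util import *
p,R,s=cur();print(s['time_s'],p,s['q'],s['ft_force'])
plan([.4625,.114,.005],down(164.2))
p,_=arm.snapshot('side');t,_=arm.snapshot('top')
im=np.vstack([cv2.resize(p[150:300,230:430],(800,600))[:,:,::-1]])
cv2.imwrite('pics/a1.png',im)
E
```

```text
1.6 [0.46249598 0.1170699  0.1252378 ] [-0.05661983  0.31692975 -0.28555959  2.06791629  0.12454743  0.77156639
  0.88015672] [ 0.61120017 -0.22116608  0.15231038]
 shift [-0.0027 -0.0105  0.4008] turn [0.0015 0.0002 0.0031]
```

View pics/a1.png

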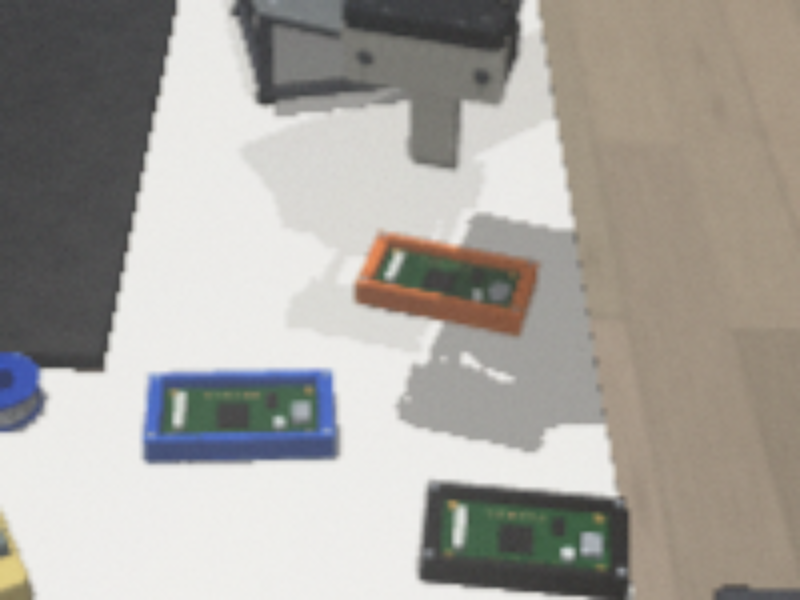

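The hand is centred over the orange carrier, with the near finger at (435,130) above its middle at (445,285). Descending and gripping.

Emit:
apply_moves(commands=[[[-0.003,-0.01,0.15],[0,0,0.003],0],[[-0.003,-0.01,0.28],[0,0,0.003],0],[[-0.003,-0.01,0.36],[0,0,0.003],0],[[-0.003,-0.01,0.39],[0,0,0.003],0],[[-0.003,-0.01,0.4],[0,0,0.003],0],[[-0.003,-0.01,0.4],[0,0,0.003],0],[[-0.003,-0.01,0.4],[0,0,0.003],0]])

```text
time_s: 2.58
tcp_pos: [0.4635, 0.1116, 0.0056]
orientation: [0.001, 0.139, 0.99, 0.0]
ft_force: [0.5, -1.1, 0.4]
gripper_width: 0.997
finger_force: 0.0
```

Emit:
apply_moves(commands=[[[0,0,0],[0,0,0],0.6],[[0,0,0],[0,0,0],0.6],[[0,0,0],[0,0,0],0.6],[[0,0,0],[0,0,0],0.6],[[0,0,0],[0,0,0],0.6],[[0,0,0],[0,0,0],0.6],[[0,0,0],[0,0,0],0.6]])

```text
time_s: 3.45
tcp_pos: [0.4627, 0.1114, 0.0047]
orientation: [0.0, 0.139, 0.99, 0.0]
ft_force: [0.5, 1.5, -0.1]
gripper_width: 0.541
finger_force: 25.0
```

```bash
python3 - <<'E'
from util import *
A=down(164.2);p,R,s=cur()
L=p+[0,0,.16];plan(L,R,'lift')
print(deck(.058,0,.09))
plan(deck(.058,0,.09),TD,'to deck from lift',(L,R))
plan(deck(.058,0,.09),TD,'to deck from now')
plan(deck(.058,0,.007),TD,'lower',(deck(.058,0,.09),TD))
E
```

```text
lift shift [-0.000e+00  1.000e-04 -5.333e-01] turn [0. 0. 0.]
[ 0.48951161 -0.15985261  0.13396955]
to deck from lift shift [-0.3347 -0.8447  0.1023] turn [-0.0112 -0.3364 -0.4628]
to deck from now shift [-0.3347 -0.8446 -0.431 ] turn [-0.0112 -0.3364 -0.4628]
lower shift [0.     0.     0.2767] turn [0. 0. 0.]
```

Emit:
apply_moves(commands=[[[0,0,-0.15],[0,0,0],0.6],[[0,0,-0.35],[0,0,0],0.6],[[0,0,-0.53],[0,0,0],0.6],[[-0.1,-0.2,-0.52],[0,-0.08,-0.12],0.6],[[-0.18,-0.38,-0.5],[-0.005,-0.17,-0.25],0.6],[[-0.25,-0.55,-0.48],[-0.01,-0.25,-0.36],0.6],[[-0.3,-0.72,-0.45],[-0.011,-0.336,-0.463],0.6],[[-0.335,-0.845,-0.431],[-0.011,-0.336,-0.463],0.6],[[-0.335,-0.845,-0.431],[-0.011,-0.336,-0.463],0.6],[[-0.335,-0.845,-0.431],[-0.011,-0.336,-0.463],0.6]])

```text
time_s: 4.7
tcp_pos: [0.4886, -0.1605, 0.1335]
orientation: [0.172, -0.103, 0.98, -0.018]
ft_force: [-0.7, -0.2, -1.9]
gripper_width: 0.543
finger_force: 25.0
```

```bash
python3 - <<'E'
from util import *
p,R,s=cur();print(s['time_s'],p,s['q'],s['ft_force'],s['gripper_width'],s['finger_force'])
print('deck coords',DR.T@(p-RK),Ro.from_matrix(TD.T@R).as_rotvec(True))
plan(deck(.056,0,.03),TD)
p,_=arm.snapshot('side');t,_=arm.snapshot('top')
im=np.hstack([cv2.resize(a,(400,400),interpolation=cv2.INTER_CUBIC) for a in(p[100:200,260:360],t[130:230,370:470])])
cv2.imwrite('pics/a2.png',im[:,:,::-1])
E
```

```text
4.7 [ 0.48859545 -0.1605167   0.13347312] [ 0.63793429  0.21795759 -0.31850949  2.24984239 -0.12823933  0.35881965
  2.22972029] [-0.68138444 -0.17308767 -1.90600952] 0.542723403328464 24.999846518039703
deck coords [ 0.05685307 -0.0004335   0.08984685] [-0.01322025  0.12197954  0.1408009 ]
 shift [0.0024 0.0014 0.1995] turn [ 0.0002 -0.002  -0.0023]
```

View pics/a2.png

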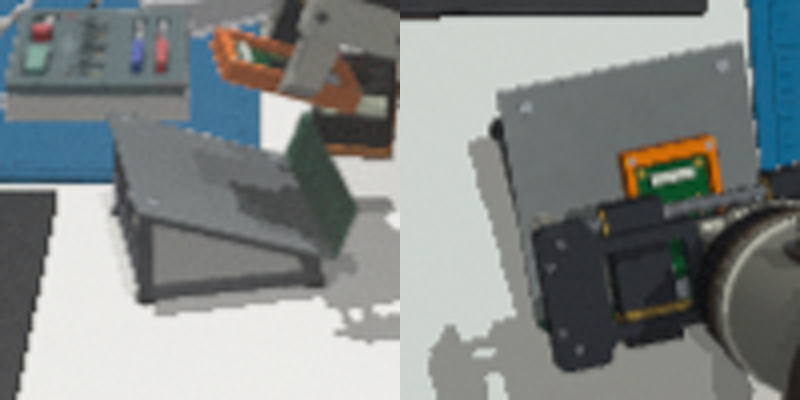

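The carrier is held level with the deck, above its middle. The stop (322,185 in the left crop) is clear of it. Lowering.

Emit:
apply_moves(commands=[[[0.002,0.001,0.1],[0,-0.002,-0.002],0.6],[[0.002,0.001,0.2],[0,-0.002,-0.002],0.6],[[0.002,0.001,0.24],[0,-0.002,-0.002],0.6],[[0.002,0.001,0.26],[0,-0.002,-0.002],0.6],[[0.002,0.001,0.26],[0,-0.002,-0.002],0.6],[[0.002,0.001,0.26],[0,-0.002,-0.002],0.6]])

```text
time_s: 5.55
tcp_pos: [0.5166, -0.1606, 0.0633]
orientation: [0.173, -0.105, 0.979, -0.018]
ft_force: [-0.3, -0.3, -1.5]
gripper_width: 0.541
finger_force: 25.0
```

```bash
python3 - <<'E'
from util import *
p,R,s=cur();print(s['time_s'],s['ft_force'],'deck coords',DR.T@(p-RK),'F deck',DR.T@s['ft_force'])
p,_=arm.snapshot('side');np.save('s3.npy',p)
cv2.imwrite('pics/a3.png',cv2.resize(p[110:190,270:370],(800,600),interpolation=cv2.INTER_CUBIC)[:,:,::-1])
E
```

```text
5.55 [-0.26630768 -0.25679241 -1.4612612 ] deck coords [ 0.05907283 -0.0009517   0.01428838] F deck [-0.78717602 -0.094013   -1.28205378]
```

View pics/a3.png

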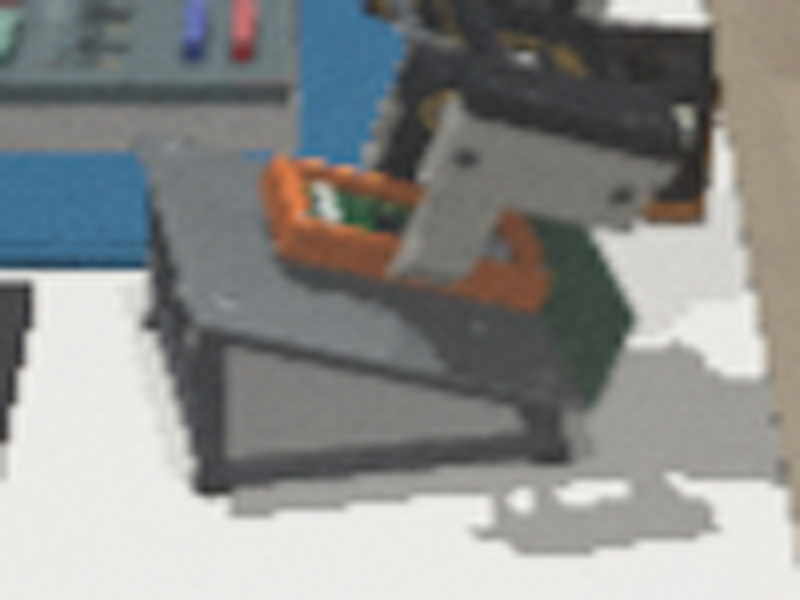

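The orange carrier sits just above the deck, board up, its lower end (545,290) by the stop. Lowering in small steps.

Emit:
apply_moves(commands=[[[0,0,0.01],[0,0,0],0.6],[[0,0,0.02],[0,0,0],0.6],[[0,0,0.025],[0,0,0],0.6],[[0,0,0.025],[0,0,0],0.6],[[0,0,0.025],[0,0,0],0.6]])

```text
time_s: 6.22
tcp_pos: [0.5191, -0.1604, 0.0557]
orientation: [0.172, -0.105, 0.979, -0.018]
ft_force: [0.1, 1.0, -0.4]
gripper_width: 0.54
finger_force: 25.0
```

Emit:
apply_moves(commands=[[[0,0,0.004],[0,0,0],0.6],[[0,0,0.008],[0,0,0],0.6],[[0,0,0.008],[0,0,0],0.6],[[0,0,0.008],[0,0,0],0.6]])

```text
time_s: 6.72
tcp_pos: [0.5194, -0.1606, 0.0547]
orientation: [0.172, -0.105, 0.979, -0.017]
ft_force: [-7.8, 0.3, 15.3]
gripper_width: 0.542
finger_force: 25.1
```

Contact at 17 N. Easing off and sliding down the slope.

Emit:
apply_moves(commands=[[[0,0,-0.004],[0,0,0],0.6],[[0.01,0,-0.004],[0,0,0],0.6],[[0.02,0,-0.004],[0,0,0],0.6],[[0.026,0,-0.004],[0,0,0],0.6],[[0.026,0,-0.004],[0,0,0],0.6]])

```text
time_s: 7.35
tcp_pos: [0.5125, -0.1627, 0.0537]
orientation: [0.17, -0.105, 0.98, -0.017]
ft_force: [0.7, -0.1, -1.3]
gripper_width: 0.541
finger_force: 25.0
```

```bash
cat > st.py <<'E'
from util import *
p,R,s=cur();print(s['time_s'],'deck',(DR.T@(p-RK)).round(4),'F deck',(DR.T@s['ft_force']).round(1),'rot',Ro.from_matrix(TD.T@R).as_rotvec(True).round(2),s['gripper_width'])
E
python3 st.py
```

```text
7.35 deck [ 0.0517 -0.0015  0.0067] F deck [ 0.2 -0.1 -1.5] rot [-0.24  0.3  -0.1 ] 0.5414744939256338
```

Emit:
apply_moves(commands=[[[0.005,0,0.002],[0,0,0],0.6],[[0.01,0,0.002],[0,0,0],0.6],[[0.014,0,0.002],[0,0,0],0.6],[[0.014,0,0.002],[0,0,0],0.6]])

```text
time_s: 7.85
tcp_pos: [0.5104, -0.1635, 0.0537]
orientation: [0.17, -0.105, 0.98, -0.016]
ft_force: [3.0, 0.8, -1.9]
gripper_width: 0.54
finger_force: 25.0
```

```bash
python3 st.py
```

```text
7.85 deck [ 0.0495 -0.0019  0.0074] F deck [ 2.3  0.3 -2.8] rot [-0.29  0.33 -0.13] 0.5398908823526156
```

Emit:
apply_moves(commands=[[[0.004,0,0.004],[0,0,0],0.6],[[0.008,0,0.008],[0,0,0],0.6],[[0.008,0,0.008],[0,0,0],0.6],[[0.008,0,0.008],[0,0,0],0.6]])

```text
time_s: 8.35
tcp_pos: [0.5108, -0.1639, 0.0529]
orientation: [0.169, -0.106, 0.98, -0.016]
ft_force: [4.1, 3.7, 1.4]
gripper_width: 0.542
finger_force: 25.0
```

```bash
python3 st.py
```

```text
8.35 deck [ 0.0496 -0.0023  0.0065] F deck [ 5.   2.7 -0.1] rot [-0.36  0.34 -0.17] 0.5416362639481382
```

Emit:
apply_moves(commands=[[[0.004,0,0.004],[0,0,0],0.6],[[0.006,0,0.008],[0,0,0],0.6],[[0.006,0,0.008],[0,0,0],0.6],[[0.006,0,0.008],[0,0,0],0.6]])

```text
time_s: 8.85
tcp_pos: [0.5112, -0.1646, 0.0519]
orientation: [0.169, -0.106, 0.98, -0.016]
ft_force: [4.8, 4.4, 4.6]
gripper_width: 0.543
finger_force: 25.0
```

```bash
python3 st.py
```

```text
8.85 deck [ 0.0495 -0.003   0.0054] F deck [6.9 3.  2.6] rot [-0.4   0.38 -0.2 ] 0.5431224750065415
```

Seated: 7 N against the stop, in contact with the deck. Releasing and backing off along the deck normal.

Emit:
apply_moves(commands=[[[0,0,0],[0,0,0],0.3],[[0,0,0],[0,0,0],0],[[0,0,0],[0,0,0],0],[[0,0,0],[0,0,0],0],[[0,0,-0.1],[0,0,0],0],[[0,0,-0.25],[0,0,0],0],[[0,0,-0.4],[0,0,0],0],[[0,0.15,-0.5],[0,0,0],0],[[0,0.35,-0.5],[0,0,0],0],[[0,0.5,-0.5],[0,0,0],0]])

```text
time_s: 10.1
tcp_pos: [0.4279, -0.0177, 0.1826]
orientation: [0.168, -0.105, 0.98, -0.015]
ft_force: [0.9, 0.7, 0.6]
gripper_width: 1.001
finger_force: 0.0
```

```bash
cat >> util.py <<'E'
def deckpose(h):
    return lambda x:(DR@Ro.from_euler('z',x[2]).as_matrix(),deck(x[0],x[1],h))
E
python3 st.py; python3 - <<'E'
from util import *
A=down(180+3);p,R,s=cur()
B=np.array([.572,.223,.12]);plan(B,A,'above blue')
im=[]
for n,l in(('side',.048),('top',.048)):
    P,_=arm.snapshot(n);np.save(n+'4.npy',P)
    u,v=proj(n,deck(.048,0,.016))[0].astype(int);print(n,u,v)
    Q=P.copy()
    im.append(cv2.resize(Q[v-50:v+50,u-50:u+50],(400,400),interpolation=cv2.INTER_CUBIC))
cv2.imwrite('pics/a4.png',np.hstack(im)[:,:,::-1])
E
```

```text
10.1 deck [0.0474 0.1477 0.1567] F deck [1.2 0.4 0.3] rot [-0.44  0.54 -0.14] 1.0008540076936514
above blue shift [-0.5447  0.7007  0.3606] turn [-0.0376  0.3212  0.1532]
side 323 141
top 432 185
```

View pics/a4.png

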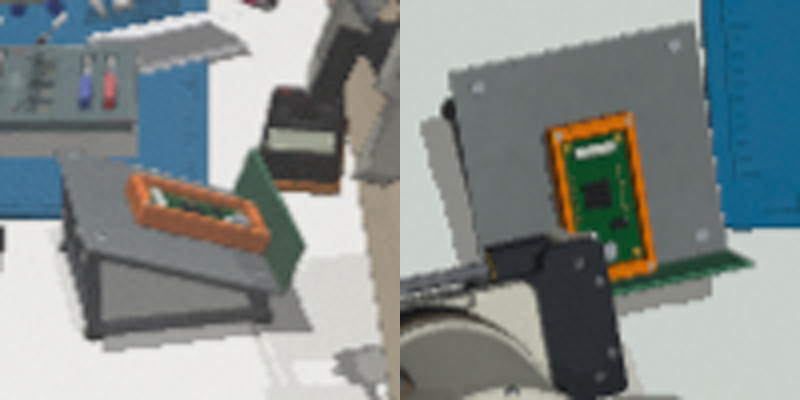

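Orange lies flat, board up, its low end on the stop (left crop 265,235), close to the deck's middle line. Next, the blue one.

Emit:
apply_moves(commands=[[[-0.1,0.13,0],[-0.01,0.06,0.03],0],[[-0.2,0.27,0.05],[-0.02,0.12,0.06],0],[[-0.3,0.4,0.13],[-0.025,0.2,0.1],0],[[-0.4,0.53,0.22],[-0.03,0.28,0.13],0],[[-0.5,0.65,0.3],[-0.038,0.321,0.153],0],[[-0.545,0.701,0.36],[-0.038,0.321,0.153],0],[[-0.545,0.701,0.36],[-0.038,0.321,0.153],0],[[-0.545,0.701,0.36],[-0.038,0.321,0.153],0]])

```text
time_s: 11.2
tcp_pos: [0.5723, 0.2195, 0.1191]
orientation: [-0.001, -0.026, 1.0, -0.0]
ft_force: [-0.2, -0.3, -0.1]
gripper_width: 1.002
finger_force: 0.0
```

```bash
python3 - <<'E'
from util import *
p,R,s=cur();print(s['time_s'],p,s['q'][6]);plan([.572,.223,.005],down(183))
P={n:arm.snapshot(n)[0] for n in('top','side')};np.savez('p5.npz',**P)
M={n:mask(P[n],proj(n,deck(.05,0,.012))[0],32,110) for n in P}
for n in P:
    h=cv2.cvtColor(P[n],cv2.COLOR_RGB2HSV);u,v=proj(n,deck(.05,0,.012))[0].astype(int)
    m=cv2.inRange(h,(4,90,70),(22,255,255));k=np.zeros_like(m);k[v-27:v+27,u-27:u+27]=1;pts=np.argwhere((m*k)>0)[:,::-1].astype(np.int32)
    M[n]=cv2.fillConvexPoly(np.zeros_like(m),cv2.convexHull(pts),1)
    x,f=fit({n:M[n]},[.048,0,0],deckpose(.008));print(n,len(pts),x.round(4),round(f,3))
x,f=fit(M,[.048,0,0],deckpose(.008));print('orange on deck',x.round(4),round(f,3))
E
```

```text
11.2 [0.57233819 0.21954305 0.11909987] 1.0759047714042462
 shift [-0.0005  0.0118  0.3803] turn [-0.0005 -0.0026 -0.0012]
top 420 [ 0.0499 -0.0011  0.0004] 0.047
side 351 [4.430e-02 2.000e-04 3.344e-01] 0.471
orange on deck [ 0.0495 -0.0011  0.0044] 0.538
```

The top-view fit puts orange at deck (0.050, −0.001) with 0.0° yaw, square against the stop. Gripping blue.

Emit:
apply_moves(commands=[[[0,0.012,0.15],[0,-0.002,0],0],[[0,0.012,0.26],[0,-0.002,0],0],[[0,0.012,0.34],[0,-0.002,0],0],[[0,0.012,0.37],[0,-0.002,0],0],[[0,0.012,0.38],[0,-0.002,0],0],[[0,0.012,0.38],[0,-0.002,0],0],[[0,0.012,0.38],[0,-0.002,0],0]])

```text
time_s: 12.18
tcp_pos: [0.5732, 0.2252, 0.0066]
orientation: [0.001, -0.026, 1.0, 0.001]
ft_force: [0.1, -0.2, 0.0]
gripper_width: 1.0
finger_force: 0.0
```

Emit:
apply_moves(commands=[[[0,0,0],[0,0,0],0.6],[[0,0,0],[0,0,0],0.6],[[0,0,0],[0,0,0],0.6],[[0,0,0],[0,0,0],0.6],[[0,0,0],[0,0,0],0.6],[[0,0,0],[0,0,0],0.6],[[0,0,0],[0,0,0],0.6]])

```text
time_s: 13.05
tcp_pos: [0.5723, 0.2247, 0.0054]
orientation: [0.0, -0.026, 1.0, 0.0]
ft_force: [0.9, -1.3, -0.6]
gripper_width: 0.541
finger_force: 25.0
```

```bash
python3 - <<'E'
from util import *
p,R,s=cur();L=p+[0,0,.18]
M=deck(.06,.10,.13);F=deck(.058,-.0025,.09)
plan(M,TD,'mid from now');plan(F,TD,'final from mid',(M,TD))
E
```

```text
mid from now shift [ 0.4299 -0.9333 -0.5327] turn [ 0.0441 -0.3304 -0.1504]
final from mid shift [ 0.0067 -0.3417  0.1333] turn [0. 0. 0.]
```

Emit:
apply_moves(commands=[[[0,0,-0.15],[0,0,0],0.6],[[0,0,-0.33],[0,0,0],0.6],[[0,-0.04,-0.5],[0,0,0],0.6],[[0.09,-0.2,-0.533],[0.01,-0.07,-0.03],0.6],[[0.17,-0.37,-0.533],[0.02,-0.15,-0.07],0.6],[[0.26,-0.55,-0.533],[0.03,-0.24,-0.11],0.6],[[0.34,-0.73,-0.533],[0.044,-0.33,-0.15],0.6],[[0.42,-0.9,-0.533],[0.044,-0.33,-0.15],0.6],[[0.43,-0.933,-0.533],[0.044,-0.33,-0.15],0.6],[[0.43,-0.933,-0.533],[0.044,-0.33,-0.15],0.6]])

```text
time_s: 14.3
tcp_pos: [0.4576, -0.0625, 0.1653]
orientation: [0.173, -0.102, 0.98, -0.018]
ft_force: [0.3, -0.1, -1.6]
gripper_width: 0.54
finger_force: 25.0
```

Emit:
apply_moves(commands=[[[0.007,-0.12,0.04],[0,0,0],0.6],[[0.007,-0.25,0.1],[0,0,0],0.6],[[0.007,-0.342,0.133],[0,0,0],0.6],[[0.007,-0.342,0.133],[0,0,0],0.6],[[0.007,-0.342,0.133],[0,0,0],0.6]])

```text
time_s: 14.92
tcp_pos: [0.49, -0.1604, 0.1338]
orientation: [0.172, -0.104, 0.979, -0.017]
ft_force: [-0.1, -0.5, -0.6]
gripper_width: 0.539
finger_force: 25.0
```

```bash
python3 st.py; python3 - <<'E'
from util import *
plan(deck(.058,-.0025,.028),TD)
im=[]
for n in('side','top'):
    P,_=arm.snapshot(n);u,v=proj(n,deck(.048,0,.04))[0].astype(int)
    im.append(cv2.resize(P[v-50:v+50,u-50:u+50],(400,400),interpolation=cv2.INTER_CUBIC))
cv2.imwrite('pics/a5.png',np.hstack(im)[:,:,::-1])
E
```

```text
14.925 deck [ 0.0582 -0.0006  0.0897] F deck [-0.3 -0.4 -0.5] rot [-0.12  0.05 -0.07] 0.5391992981637065
 shift [ 0.0007 -0.0068  0.2057] turn [ 0.002  -0.0008  0.0011]
```

View pics/a5.png

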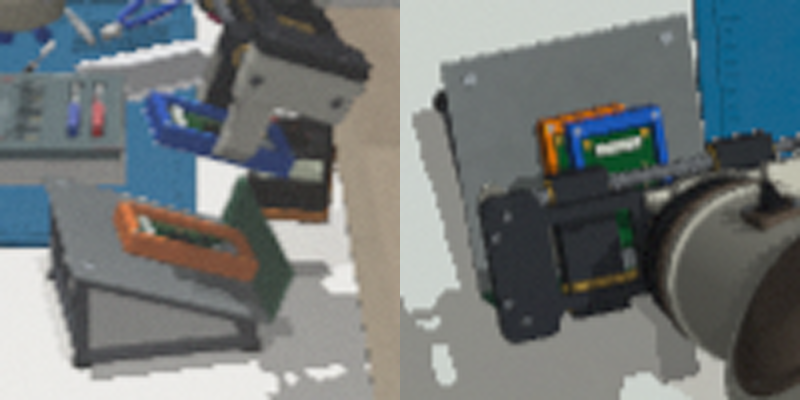

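Blue is held parallel above the orange carrier (right crop: both share the same edges). Lowering to just above contact.

Emit:
apply_moves(commands=[[[0,-0.007,0.1],[0,0,0],0.6],[[0,-0.007,0.17],[0,0,0],0.6],[[0,-0.007,0.2],[0,0,0],0.6],[[0,-0.007,0.205],[0,0,0],0.6],[[0,-0.007,0.205],[0,0,0],0.6]])

```text
time_s: 15.65
tcp_pos: [0.5115, -0.164, 0.0772]
orientation: [0.173, -0.104, 0.979, -0.018]
ft_force: [0.2, -0.0, -1.2]
gripper_width: 0.538
finger_force: 25.0
```

Emit:
apply_moves(commands=[[[0,0,0.005],[0,0,0],0.6],[[0,0,0.01],[0,0,0],0.6],[[0,0,0.013],[0,0,0],0.6],[[0,0,0.013],[0,0,0],0.6]])

```text
time_s: 16.15
tcp_pos: [0.5126, -0.1642, 0.0728]
orientation: [0.173, -0.103, 0.979, -0.018]
ft_force: [-0.7, -0.1, -0.7]
gripper_width: 0.539
finger_force: 25.0
```

```bash
python3 st.py
```

```text
16.15 deck [ 0.0578 -0.0044  0.0247] F deck [-0.9  0.1 -0.4] rot [-0.02  0.02  0.03] 0.5392590301832795
```

Emit:
apply_moves(commands=[[[0.008,0.004,0],[0,0,0],0.6],[[0.016,0.004,0],[0,0,0],0.6],[[0.022,0.004,0],[0,0,0],0.6],[[0.022,0.004,0],[0,0,0],0.6]])

```text
time_s: 16.65
tcp_pos: [0.5061, -0.1645, 0.0705]
orientation: [0.172, -0.103, 0.979, -0.018]
ft_force: [0.9, -1.5, -0.9]
gripper_width: 0.539
finger_force: 25.0
```

```bash
python3 st.py
```

```text
16.65 deck [ 0.051  -0.0032  0.0247] F deck [ 0.2 -1.6 -1.1] rot [-0.02  0.03  0.04] 0.5387292595152982
```

Emit:
apply_moves(commands=[[[0.004,0,0],[0,0,0],0.6],[[0.008,0,0],[0,0,0],0.6],[[0.008,0,0],[0,0,0],0.6]])

```text
time_s: 17.02
tcp_pos: [0.5045, -0.1649, 0.07]
orientation: [0.173, -0.104, 0.979, -0.018]
ft_force: [1.0, 0.3, 0.1]
gripper_width: 0.542
finger_force: 25.0
```

```bash
python3 st.py
```

```text
17.025 deck [ 0.0493 -0.0033  0.0248] F deck [ 1.   0.1 -0.3] rot [-0.   -0.03  0.01] 0.541692155090053
```

Now press on down the slope and down on orange together, in small steps.

Emit:
apply_moves(commands=[[[0.004,0,0.004],[0,0,0],0.6],[[0.007,0,0.008],[0,0,0],0.6],[[0.007,0,0.008],[0,0,0],0.6],[[0.007,0,0.008],[0,0,0],0.6]])

```text
time_s: 17.52
tcp_pos: [0.5052, -0.1654, 0.0681]
orientation: [0.174, -0.104, 0.979, -0.019]
ft_force: [3.8, 2.5, 5.8]
gripper_width: 0.541
finger_force: 25.0
```

```bash
python3 st.py
```

```text
17.525 deck [ 0.0492 -0.0038  0.0227] F deck [5.9 1.3 4.1] rot [ 0.07 -0.19 -0.03] 0.5414844949494544
```

Emit:
apply_moves(commands=[[[0.002,0,0.003],[0,0,0],0.6],[[0.002,0,0.004],[0,0,0],0.6],[[0.002,0,0.004],[0,0,0],0.6]])

```text
time_s: 17.9
tcp_pos: [0.5053, -0.1654, 0.0677]
orientation: [0.175, -0.104, 0.979, -0.019]
ft_force: [-0.8, 3.5, 17.6]
gripper_width: 0.536
finger_force: 25.0
```

Emit:
apply_moves(commands=[[[0,0,0],[0,0,0],0.3],[[0,0,0],[0,0,0],0],[[0,0,0],[0,0,0],0],[[0,0,0],[0,0,0],0],[[0,0,-0.1],[0,0,0],0],[[0,0,-0.25],[0,0,0],0],[[0,0,-0.4],[0,0,0],0],[[0,0.15,-0.5],[0,0,0],0],[[0,0.35,-0.5],[0,0,0],0],[[0,0.55,-0.5],[0,0,0],0]])

```text
time_s: 19.15
tcp_pos: [0.419, -0.003, 0.1954]
orientation: [0.174, -0.103, 0.979, -0.019]
ft_force: [1.1, 0.6, -0.2]
gripper_width: 0.999
finger_force: 0.0
```

Emit:
apply_moves(commands=[[[0,0.18,-0.1],[0,0,0],0],[[0,0.36,-0.1],[0,0,0],0],[[0,0.5,-0.1],[0,0,0],0],[[0,0.5,-0.1],[0,0,0],0]])

```text
time_s: 19.65
tcp_pos: [0.3789, 0.1453, 0.2125]
orientation: [0.173, -0.107, 0.979, -0.018]
ft_force: [-0.3, -0.2, 0.1]
gripper_width: 1.0
finger_force: 0.0
```

```bash
python3 st.py; python3 - <<'E'
from util import *
im=[]
for n in('side','top'):
    P,_=arm.snapshot(n);u,v=proj(n,deck(.048,0,.02))[0].astype(int)
    im.append(cv2.resize(P[v-40:v+40,u-40:u+40],(400,400),interpolation=cv2.INTER_CUBIC))
    h=cv2.cvtColor(P,cv2.COLOR_RGB2HSV)
    m=cv2.inRange(h,(107,100,50),(125,255,255));k=np.zeros_like(m);k[v-24:v+24,u-22:u+22]=1;pts=np.argwhere((m*k)>0)[:,::-1].astype(np.int32)
    M=cv2.fillConvexPoly(np.zeros_like(m),cv2.convexHull(pts),1)
    x,f=fit({n:M},[.048,0,0],deckpose(.024));print(n,len(pts),x.round(4),round(f,3))
cv2.imwrite('pics/a6.png',np.hstack(im)[:,:,::-1])
E
```

```text
19.65 deck [0.0465 0.3146 0.2016] F deck [-0.3 -0.1  0.2] rot [-0.11 -0.06 -0.32] 1.000447719849009
side 299 [ 0.0468 -0.0058 -0.0215] 0.104
top 345 [ 0.05   -0.0019 -0.0101] 0.039
```

View pics/a6.png

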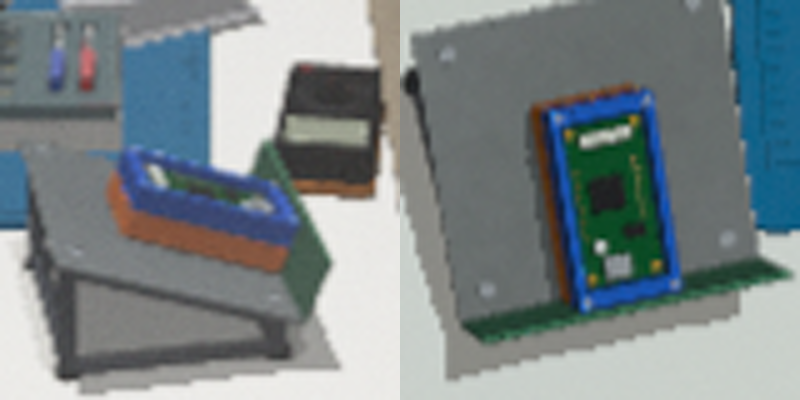

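The side view shows blue stacked flush on orange, with both low ends on the green stop (300,235). The top-view fits are blue (0.050, −0.002, −0.6°) and orange (0.050, −0.001, 0.0°), so they line up to about 1 mm. Handing in.

```bash
python3 -c "
from rig import arm
print(arm.job_done())"
```

```text
the job is handed in; nothing more can be done
None
```

I put the orange carrier flat on the rack against the stop and the blue one squarely on top of it (within about 1 mm), both boards up; the black one was left alone, and I handed the job in at about 20 s (no verdict was returned).

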